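# Release the length stop and run it home

## Robot

A 6-joint arm with a two-finger parallel gripper is mounted at the origin on a cart in front of the work surface, level with it; the furniture and walls round the work are solid. World frame = base frame: x ahead of the robot, y to its left, z up, the work surface at z = 0. Lengths are in m, angles in rad, forces in N, time in s.
With the tool pointing down it reaches from about 0.325 to 1 m from the base axis. Payload 5.1 kg.
Tool frame: the origin (TCP) lies midway between the tips of the shut fingers; the grasp point (between the pads) lies 19 mm behind it; z points along the fingers, y is the line along which they close (so a half turn about z gives the same grasp; the last joint's range is limited). The gripper opens to 85 mm and grips with 20 to 120 N. Pads are 22 mm wide; open, the fingers measure 114 mm over their backs; the gripper's body (76 mm by 85 mm) begins 54 mm behind the grasp point. The pads swing forward as they close: fully open they stand 13 mm farther back than shut.
Start: joints at [1.227, 0.124, 1.65, -0, 1.367, -0.083], TCP at [0.168, 0.628, 0.231] pointing down, gripper open.
Joint ranges: [-2.61, 2.61], [-1.02, 2.33], [0.03, 2.71], [-1.35, 4.49], [0.32, 2.68], [-2.91, 2.91]. Speed limits (rad/s): [2.57, 2.57, 3.14, 3.14, 3.14, 3.14].

## Interface

Orientations are given as a unit quaternion [x, y, z, w].
In Python, from workcell import * gives the robot as it stands.
- The arm moves only by the shell command python3 -m pendant 'ROWS' [OPENING] [FORCE]. ROWS is a JSON object of lists of equal length, an entry for each row: "slide": the shift along the tool's x, y, z in mm, a list of three; "turn": the turn, a rotation vector about the tool's x, y, z in rad, a list of three. In form: {"slide": [[x, y, z], ...], "turn": [[rx, ry, rz], ...]}. A call has 1 to 20 rows; each row is the pose to reach, as a shift and turn from the pose commanded when the call began, along the tool's axes at that moment; what a row does not reach only later rows make up. A row lasts 1/12 s, in which the tool goes at most 41.7 mm and 7.16 degrees, less where a joint would pass 70% of its speed; a pose out of reach is approached as far as the arm can. A call with a gripper value outside its range is refused whole. OPENING is the finger opening in mm, from 0 to 85.4, set as the call begins (- or left out, the last holds). The fingers move at their own pace and stop on an object; FORCE is the grip in N (left out, the last holds). Time passes only in rows, so rows that repeat a pose let the fingers close. It gives the time, the measured TCP pose, the force, the opening and the grip force at its end, in the units of the state.
- observe(): the state, without advancing time (a new reading comes with each control period).
- read_camera(name): name is "scene" or "top" or "wrist"; returns a dict with "image" (400x640x3 uint8, red, green, blue), "depth" (400x640 float32, m along the optical axis (not along the pixel's ray), 0 where there is no reading), "intrinsics" (3x3 intrinsics, pixels), "R" (3x3) and "t" (3): a world point X has camera coordinates R X + t. Camera axes: x right, y down, z forward; pixel columns grow to the right and rows downward; lengths in m; the calibration is good to about 2 mm. A picture is of the moment at which its call begins.
- close_job(): hands the job in; it is judged then, once.
The state is a dict: "t": time; "joints": joint angles; "joint_vel": joint speeds; "joint_torque": joint torques, N m; "ee_pos": TCP position; "eef_rot": TCP orientation; "wrist_force": force on the tool from outside, world axes, zero at the start; "ft_torque": the same for the moment, N m; "width": finger opening in m; "grip_force": force on a finger pad.
Only numpy, scipy, OpenCV 4.12 (cv2) and the standard library are available. Lean on these libraries where they do the work, as an engineer would, in place of code of your own. Each camera call takes 0.05 s, during which the arm holds its last target. There are 200 camera calls.

## Task

The carriage of the length-stop rail on the machine table is held by a spring-loaded lock button, the broad ribbed black pad on its top. With closed fingertips press that button fully down, keep it down while you push the carriage along the rail until it rests fully against the steel end stop, then lift straight off so that the button springs up and locks the carriage there. Grip and lift nothing, never force anything hard, and leave the loose things lying around undisturbed.

Things in the scene. Friction and masses are not known exactly. Their poses are not given: they have to be found in the camera images.
- stop_rail: fixed aluminium slotted rail, 50 mm wide, 28 mm high, 340 mm long, lying on the table roughly left to right. Origin: middle of its underside. Its own y axis runs along the rail, toward the carriage's starting end (the robot's left); the end stop is toward its -y end; its x axis points across it, away from the robot; z up.
- stop_carriage (a joint): how far the grey carriage has slid along the rail toward the end stop (the rail's own -y), in m; it starts at 0, locked (1 mm of play), and meets the end stop after 134 to 174 mm. Unlocked it slides with about 2 N. Teeth every 10 mm in the rail's slot lock it again if the button is let up on the way (none in the last 15 to 60 mm before the stop).
- lock_button (a joint): travel of the lock button in m: 0 = up, carriage locked; 0.007 = fully down; the lock is free beyond 0.0035. About 5 N starts it down and 8 N holds it fully down; it springs back when released. At the end stop it comes fully up (and locks) only if the carriage is within 1.5 mm of the stop.
- button_top (a point): middle of the top face of the lock button, a black plastic pad 60 mm across the rail by 52 mm along it, with low ribs; 62 mm above the table when up, pressed straight down. It rides with the carriage, between two cross ridges 56 mm apart along the rail and 68 to 70 mm above the table, by which (or by friction on the pad) fingertips on the button push the carriage along.
- carriage_nose (a point): middle of the carriage's front end face (toward the end stop), 39 mm above the table; axes as the rail's; 56 mm along the rail from the button's middle. The carriage straddles the rail: 90 mm across it, 112 mm along it, top plate 48 mm above the table, ridges before and behind the button sloped on their outer sides.
- stop_face (a point): middle of the end stop's face that the carriage comes to rest against, 39 mm above the table; axes as the rail's. The end stop is a fixed steel block with a bolt head on top, 70 mm across the rail, 40 mm along it, 58 mm high (67 mm with the bolt), clamped over the rail near its right end.
- spindle_ring_2: bystander, to be left alone: flat grey spacer ring, 60 mm across, 10 mm thick, lying off the left end of the rail. Origin: middle of its underside.
- wedge: bystander, to be left alone: wooden wedge, 30 x 120 x 24 mm, behind the rail on the left. Origin: middle of its underside.
- screw_tin: bystander, to be left alone: open round tin of screws, 85 mm wide, 49 mm high, far left. Origin: middle of its underside.
- offcut_2: bystander, to be left alone: wooden offcut, 60 x 75 x 22 mm, close behind the right end of the rail. Origin: middle of its underside.
- setting_block: bystander, to be left alone: light block with a black knob, 40 x 60 x 46 mm, on the right. Origin: middle of its underside.
- tape_measure: bystander, to be left alone: pocket tape measure, 36 x 78 x 61 mm, far right. Origin: middle of its underside.
- spindle_ring_4: bystander, to be left alone: grey spacer ring, 68 mm across, 15 mm thick, far right. Origin: middle of its underside.

How it is judged:
By the outcome, as a careful person would: the job done as asked, in the order asked, and still so for the second after the job is handed in, with the robot touching nothing.
It also fails if it takes over 42 s, if anything falls off the work surface, if the arm or the gripper's body presses on something with over 40 N, if the wrist force passes 120 N, or if a joint passes its speed limit or range.

## Working session

There is one attempt and no reset: what is moved stays moved. The work goes in short steps, Python scripts to look and compute and a shell command to move; the robot and the scene stay as the last step left them, time stands still between calls to the robot, and variables do not carry over. Pictures are saved under pics/ and viewed, at most 10 in all, crops included, and the job is handed in when it is done.

```bash
mkdir -p pics; cat > h.py <<'E'
from workcell import *
import numpy as np, cv2
def snap(n,f):
    c=read_camera(n); cv2.imwrite(f'pics/{f}.png',c['image'][:,:,::-1]); np.savez(f'{f}.npz',**c); return c
def world(c,u,v,z=None):
    K,R,t=c['intrinsics'],c['R'],c['t']
    r=R.T@np.linalg.inv(K)@np.array([u,v,1.]); o=-R.T@t
    s=c['depth'][int(v),int(u)] if z is None else (z-o[2])/r[2]
    return o+s*r
E
python3 - <<'E'
from h import *
snap('top','top1'); snap('scene','scene1')
s=observe(); print(s['t'],s['ee_pos'],s['eef_rot'],s['wrist_force'])
E
```

```text
0.1 [0.16742763 0.62749419 0.23015694] [ 1.30025439e-01  9.91510203e-01 -9.28653176e-04 -1.99072664e-04] [ 0.57619993 -0.08465691  0.25735173]
```

View pics/top1.png

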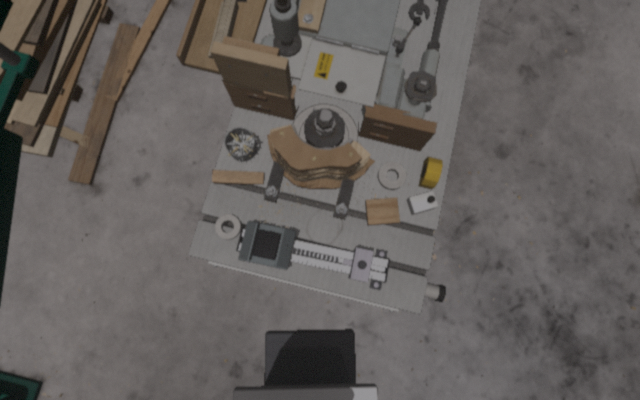

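View pics/scene1.png

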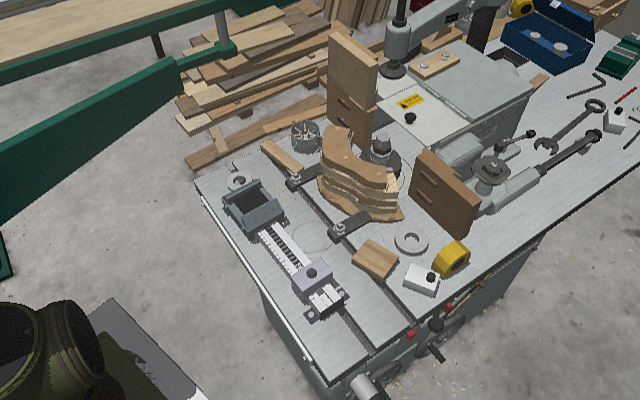

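The top view shows the black button at about (268,244) on the carriage, the end stop around (363,263), and the rail running slightly down to the right. Next I'll measure these.

```bash
python3 - <<'E'
from h import *
c=dict(np.load('top1.npz')); im=c['image']
g=im.max(2); 
roi=np.zeros_like(g); roi[222:266,246:292]=1
m=((g<45)&(roi>0)).astype('uint8')
n,l,s,ce=cv2.connectedComponentsWithStats(m); k=1+s[1:,4].argmax(); print(s[k],ce[k])
cn=max(cv2.findContours((l==k).astype('uint8'),0,2)[0],key=len); r=cv2.minAreaRect(cn); print(r)
print('button',world(c,*ce[k],z=.062), 'cornersW',[world(c,*p,z=.062).round(4) for p in cv2.boxPoints(r)])
print('depth',[world(c,*p).round(4) for p in [(268,244),(300,254),(340,263),(363,265),(380,268)]])
b=cv2.resize(im[210:300,225:405],None,fx=4.4,fy=4.4,interpolation=cv2.INTER_CUBIC)
cv2.imwrite('pics/topz.png',b[:,:,::-1])
E
```

```text
[252 229  28  30 479] [265.52609603 242.31106472]
((265.61175537109375, 243.74703979492188), (23.86235237121582, 25.055469512939453), 12.528807640075684)
button [0.46663085 0.08166162 0.062     ] cornersW [array([0.443 , 0.1126, 0.062 ]), array([0.4965, 0.1014, 0.062 ]), array([0.4841, 0.0499, 0.062 ]), array([0.4309, 0.0617, 0.062 ])]
depth [array([0.4629, 0.0763, 0.0614]), array([0.4423, 0.0082, 0.0071]), array([ 0.4198, -0.0845,  0.0096]), array([ 0.4133, -0.1304,  0.0684]), array([ 0.4067, -0.1773,  0.0076])]
```

View pics/topz.png

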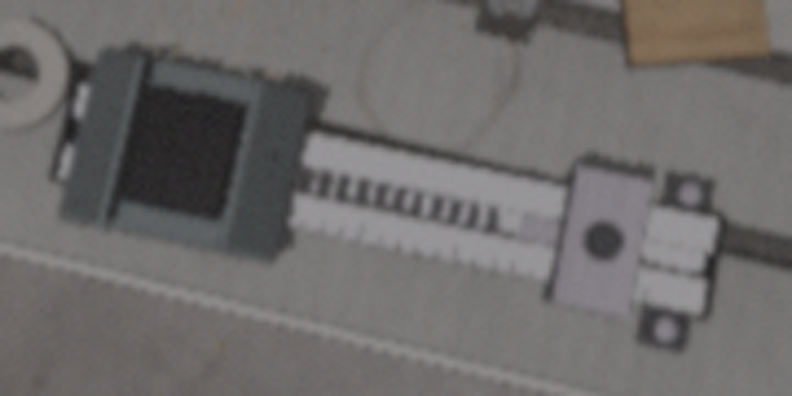

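```bash
cat >> h.py <<'E'
from scipy.spatial.transform import Rotation as Ro
def totool(p):
    s=observe(); R=Ro.from_quat(s['eef_rot']).as_matrix()
    return (R.T@(np.array(p)-s['ee_pos'])*1000).round(1), R
E
python3 - <<'E'
from h import *
c=dict(np.load('top1.npz')); Z=lambda x,y,z:world(c,225+(x+.5)/4.4-.5,210+(y+.5)/4.4-.5,z)
b=Z(181,152,.062); bolt=Z(603,240,.067)
d=bolt-b; d[2]=0; L=np.linalg.norm(d); print(b,bolt,L,d/L,'travel',L-76)
# edges of the carriage and stop along the rail, and rail edge
print('stop face', Z(583,160,.058),Z(550,300,.058), 'stop back',Z(658,172,.058),Z(632,318,.058))
print('rail far edge',Z(320,130,.028),Z(565,183,.028), 'near',Z(298,230,.028),Z(550,277,.028))
yaw=np.arctan2(-d[0],-d[1]); print('dir yaw',yaw)
t,R=totool([b[0],b[1],.11]); print(t,R.round(3),observe()['ee_pos'])
E
```

```text
[0.46257102 0.08113728 0.062     ] [ 0.41521977 -0.12773994  0.067     ] 0.21417711341701492 [-0.22108457 -0.97525464  0.        ] travel -75.78582288658299
stop face [ 0.45525307 -0.12030707  0.058     ] [ 0.38656435 -0.10138985  0.058     ] stop back [ 0.44857419 -0.15786085  0.058     ] [ 0.37706732 -0.14171877  0.058     ]
rail far edge [0.47522712 0.0132001  0.028     ] [ 0.44547484 -0.11384747  0.028     ] near [0.42391508 0.02492518 0.028     ] [ 0.39764835 -0.10444958  0.028     ]
dir yaw 0.22292641543707367
[-426.1 -451.6  120.9] [[-0.966  0.258 -0.001]
 [ 0.258  0.966 -0.002]
 [ 0.    -0.002 -1.   ]] [0.16742763 0.62749419 0.23015694]
```

```bash
python3 -m pendant '{"slide":[[-7,-8,0],[-21,-23,0],[-43,-45,0],[-68,-72,0],[-94,-99,0],[-119,-127,0],[-145,-154,0],[-170,-181,0],[-200,-212,0],[-230,-243,0],[-260,-275,0],[-290,-307,10],[-320,-339,20],[-346,-366,35],[-370,-392,50],[-390,-414,65],[-406,-430,78],[-418,-443,89],[-426,-452,98],[-426,-452,100]],"turn":[[0,0,0],[0,0,0],[0,0,0],[0,0,-0.01],[0,0,-0.01],[0,0,-0.01],[0,0,-0.02],[0,0,-0.02],[0,0,-0.02],[0,0,-0.03],[0,0,-0.03],[0,0,-0.03],[0,0,-0.04],[0,0,-0.04],[0,0,-0.04],[0,0,-0.04],[0,0,-0.04],[0,0,-0.04],[0,0,-0.04],[0,0,-0.04]]}' 0 20
python3 - <<'E'
from h import *
c=snap('wrist','w1'); snap('scene','s2')
s=observe(); print(s['t'],s['ee_pos'],s['width'],s['wrist_force'])
E
```

```text
t: 1.77
ee_pos: [0.4619, 0.0795, 0.1294]
eef_rot: [0.112, 0.994, -0.001, -0.002]
wrist_force: [0.2, 0.6, 0.8]
width: -0.0001
grip_force: 0.0
1.8667 [0.4619759  0.08139156 0.13071687] -0.00013902951422457412 [-0.6216581   0.42194032  0.03165491]
```

View pics/w1.png

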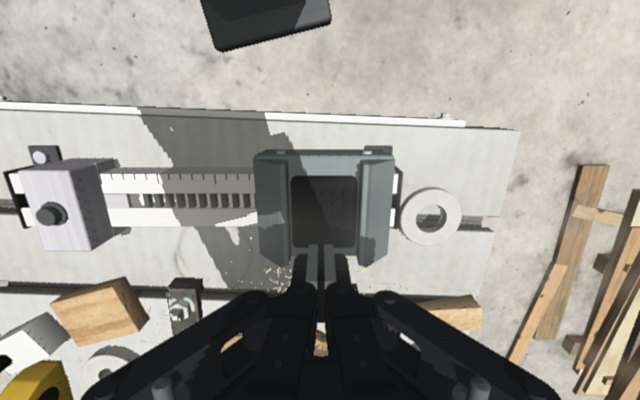

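The wrist view shows the button spanning about (290–357, 177–247), partly behind the closed fingers, and the end stop at left around (60,205). I'll recompute the button centre and stop face from this view.

```bash
python3 - <<'E'
from h import *
c=dict(np.load('w1.npz')); im=c['image']
m=np.zeros((400,640),'uint8'); m[170:240,280:366]=(im.max(2)[170:240,280:366]<50)
x,y,w,h=cv2.boundingRect(max(cv2.findContours(m,0,2)[0],key=cv2.contourArea)); print(x,y,w,h)
P=lambda u,v,z:world(c,u,v,z)
u=x+w/2-.5
B=np.array([P(x-.5,210,.062),P(x+w-.5,210,.062),P(u,y-.5,.062)]); print(B.round(4))
e=np.array([-.221,-.975,0]); print('size along',(B[0]-B[1])@e)
ax=np.array([.975,-.221,0])
ctr=(B[0]+B[1])/2; ctr+=ax*(B[2]@ax+.03-ctr@ax); print('centre',ctr)
print('depth pts',[world(c,*p).round(4) for p in [(323,200),(90,200),(50,170)]])
for q in [(100,180,.058),(105,163,.028)]: print(P(*q),(P(*q)-ctr)@e-.056)
print(totool([ctr[0],ctr[1],.062])[0])
b=cv2.resize(im[140:270,0:150],None,fx=4,fy=4); cv2.imwrite('pics/stopz.png',b[:,:,::-1])
E
```

```text
291 176 57 64
[[0.4528 0.0575 0.062 ]
 [0.4626 0.1007 0.062 ]
 [0.4308 0.0852 0.062 ]]
size along 0.044331583894206286
centre [0.46005471 0.07853468 0.062     ]
depth pts [array([0.4501, 0.0839, 0.0626]), array([ 0.4133, -0.1073,  0.0437]), array([ 0.3825, -0.1159,  0.0547])]
[ 0.39806811 -0.07931253  0.058     ] 0.11160006801350894
[ 0.38769807 -0.09309012  0.028     ] 0.1273249926018396
[ 1.1 -3.2 68.7]
```

View pics/stopz.png

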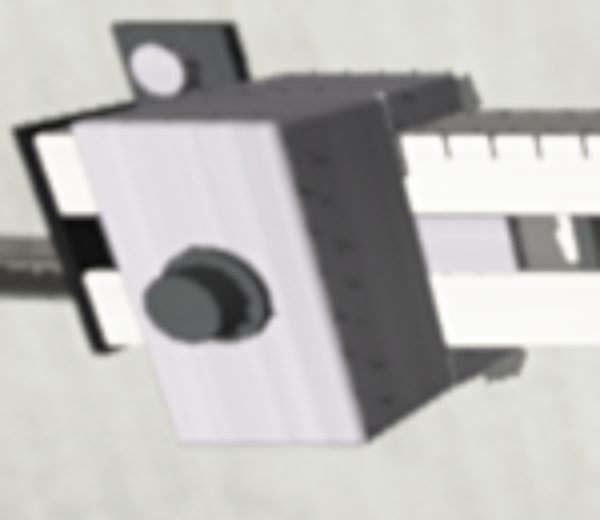

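```bash
python3 - <<'E'
from h import *
c=dict(np.load('w1.npz')); e=np.array([-.221,-.975,0])
P=lambda u,v,z:world(c,u,v,z)
ctr=(P(290.5,205,.062)+P(357,205,.062))/2
f=P(80,210,.058); print(ctr,f,(f-ctr)@e-.056)
print(totool([.4615,.0815,.062])[0], totool([.4615-.221*.139,.0815-.975*.139,.062])[0])
E
```

```text
[0.45445364 0.08358009 0.062     ] [ 0.41716065 -0.10614048  0.058     ] 0.13721930095049184
[ 0.4  0.  68.7] [   0.6 -139.    68.7]
```

```bash
python3 -m pendant '{"slide":[[0,0,6],[0,0,18],[0,0,32],[0,0,46],[0,0,56],[0,0,62],[0,0,65],[0,0,65],[0,0,65]],"turn":[[0,0,0],[0,0,0],[0,0,0],[0,0,0],[0,0,0],[0,0,0],[0,0,0],[0,0,0],[0,0,0]]}'
python3 -m pendant '{"slide":[[0,0,2],[0,0,4],[0,0,6],[0,0,7],[0,0,7],[0,0,7]],"turn":[[0,0,0],[0,0,0],[0,0,0],[0,0,0],[0,0,0],[0,0,0]]}'
```

```text
t: 2.62
ee_pos: [0.463, 0.0816, 0.0667]
eef_rot: [0.11, 0.994, 0.0, 0.0]
wrist_force: [1.0, -0.5, -0.3]
width: -0.0004
grip_force: 0.0
t: 3.12
ee_pos: [0.4634, 0.0815, 0.0604]
eef_rot: [0.11, 0.994, 0.0, 0.001]
wrist_force: [-1.8, -0.6, 5.5]
width: 0.0
grip_force: 2.7
```

```bash
python3 -m pendant '{"slide":[[0,0,1],[0,0,2],[0,0,3],[0,0,4],[0,0,4],[0,0,4]],"turn":[[0,0,0],[0,0,0],[0,0,0],[0,0,0],[0,0,0],[0,0,0]]}'
python3 -m pendant '{"slide":[[0,0,1],[0,0,2],[0,0,2],[0,0,2]],"turn":[[0,0,0],[0,0,0],[0,0,0],[0,0,0]]}'
```

```text
t: 3.62
ee_pos: [0.4634, 0.0815, 0.0566]
eef_rot: [0.11, 0.994, 0.0, 0.001]
wrist_force: [-2.8, 0.2, 7.7]
width: -0.0003
grip_force: 3.5
t: 3.95
ee_pos: [0.4634, 0.0815, 0.055]
eef_rot: [0.11, 0.994, 0.0, 0.0]
wrist_force: [-3.8, -0.4, 9.5]
width: 0.0001
grip_force: 4.8
```

```bash
python3 -m pendant '{"slide":[[0,0,0.5],[0,0,1],[0,0,1],[0,0,1]],"turn":[[0,0,0],[0,0,0],[0,0,0],[0,0,0]]}'
```

```text
t: 4.28
ee_pos: [0.4636, 0.0815, 0.0549]
eef_rot: [0.11, 0.994, 0.0, 0.0]
wrist_force: [-7.7, 0.4, 15.3]
width: 0.0001
grip_force: 7.8
```

```bash
python3 -m pendant '{"slide":[[0,-1,0],[0,-3,0],[0,-6,0],[0,-10,0],[0,-14,0],[0,-18,0],[0,-22,0],[0,-26,0],[0,-29,0],[0,-30,0],[0,-30,0]],"turn":[[0,0,0],[0,0,0],[0,0,0],[0,0,0],[0,0,0],[0,0,0],[0,0,0],[0,0,0],[0,0,0],[0,0,0],[0,0,0]]}'
python3 - <<'E'
from h import *
snap('scene','s3')
im=cv2.imread('pics/s3.png')[150:350,190:400]; cv2.imwrite('pics/s3z.png',cv2.resize(im,None,fx=2.8,fy=2.8))
E
```

```text
t: 5.2
ee_pos: [0.457, 0.0526, 0.0549]
eef_rot: [0.111, 0.994, 0.001, 0.0]
wrist_force: [-6.1, 2.6, 15.3]
width: -0.0003
grip_force: 7.8
```

View pics/s3z.png

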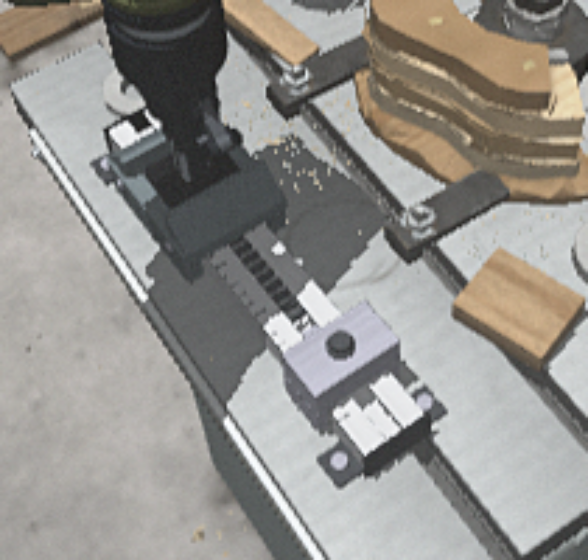

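The carriage (crop ~(200,200)) has moved with the fingertips: the rail's left end is now exposed at (130,130), and the push force is about 3 N. I'll carry on pushing.

```bash
python3 -m pendant '{"slide":[[0,-1,0],[0,-4,0],[0,-9,0],[0,-15,0],[0,-21,0],[0,-27,0],[0,-33,0],[0,-39,0],[0,-45,0],[0,-51,0],[0,-57,0],[0,-63,0],[0,-69,0],[0,-75,0],[0,-81,0],[0,-86,0],[0,-91,0],[0,-94,0],[0,-95,0],[0,-95,0]],"turn":[[0,0,0],[0,0,0],[0,0,0],[0,0,0],[0,0,0],[0,0,0],[0,0,0],[0,0,0],[0,0,0],[0,0,0],[0,0,0],[0,0,0],[0,0,0],[0,0,0],[0,0,0],[0,0,0],[0,0,0],[0,0,0],[0,0,0],[0,0,0]]}'
```

```text
t: 6.92
ee_pos: [0.4358, -0.0406, 0.0549]
eef_rot: [0.11, 0.994, 0.0, -0.0]
wrist_force: [-8.8, 1.7, 18.0]
width: 0.0
grip_force: 8.9
```

```bash
python3 -m pendant '{"slide":[[0,-1,0],[0,-3,0],[0,-5,0],[0,-7,0],[0,-8,0],[0,-8,0]],"turn":[[0,0,0],[0,0,0],[0,0,0],[0,0,0],[0,0,0],[0,0,0]]}'
```

```text
t: 7.42
ee_pos: [0.434, -0.0482, 0.0549]
eef_rot: [0.11, 0.994, 0.0, -0.0]
wrist_force: [-9.4, 3.3, 17.3]
width: -0.0003
grip_force: 9.0
```

```bash
python3 -m pendant '{"slide":[[0.5,-1,0],[1,-2,0],[1,-3,0],[1,-4,0],[1,-4,0]],"turn":[[0,0,0],[0,0,0],[0,0,0],[0,0,0],[0,0,0]]}'
python3 -m pendant '{"slide":[[0,-0.7,0],[0,-1.4,0],[0,-2,0],[0,-2,0]],"turn":[[0,0,0],[0,0,0],[0,0,0],[0,0,0]]}'
```

```text
t: 7.83
ee_pos: [0.433, -0.0521, 0.0549]
eef_rot: [0.11, 0.994, 0.0, 0.001]
wrist_force: [-5.3, 2.4, 14.4]
width: -0.0001
grip_force: 7.3
t: 8.17
ee_pos: [0.4326, -0.054, 0.0549]
eef_rot: [0.11, 0.994, 0.0, 0.001]
wrist_force: [-4.8, 2.7, 14.4]
width: -0.0001
grip_force: 7.4
```

```bash
python3 -m pendant '{"slide":[[0,-0.7,0],[0,-1.4,0],[0,-2,0],[0,-2,0]],"turn":[[0,0,0],[0,0,0],[0,0,0],[0,0,0]]}'
python3 -m pendant '{"slide":[[0,-0.7,0],[0,-1.4,0],[0,-2,0],[0,-2,0]],"turn":[[0,0,0],[0,0,0],[0,0,0],[0,0,0]]}'
python3 - <<'E'
from h import *
snap('top','t4'); snap('scene','s4')
a=cv2.imread('pics/t4.png')[220:300,300:410]; b=cv2.imread('pics/s4.png')[200:330,220:400]
cv2.imwrite('pics/z4.png',np.hstack([cv2.resize(a,(400,291)),cv2.resize(b,(400,291))]))
E
```

```text
t: 8.5
ee_pos: [0.4326, -0.0546, 0.0549]
eef_rot: [0.111, 0.994, 0.002, 0.001]
wrist_force: [-2.8, 8.8, 14.3]
width: 0.0001
grip_force: 7.0
t: 8.83
ee_pos: [0.4328, -0.057, 0.0549]
eef_rot: [0.111, 0.994, 0.002, 0.002]
wrist_force: [0.5, 8.0, 10.6]
width: 0.0008
grip_force: 5.7
```

View pics/z4.png

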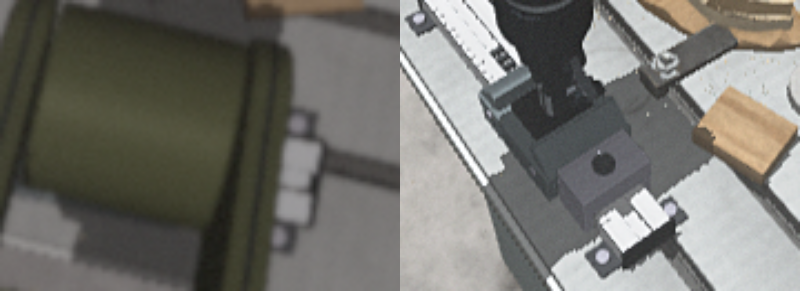

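The crop shows the carriage against the stop. The resistance rose to about 9 N at 139.6 mm, which matches the measured gap, and then the tips slipped on the pad. Next I'll lift straight off.

```bash
python3 -m pendant '{"slide":[[0,0,-1.5],[0,0,-3.5],[0,0,-6],[0,0,-9],[0,0,-13],[0,0,-20],[0,0,-30],[0,0,-45],[0,0,-60],[0,0,-75],[0,0,-88],[0,0,-96],[0,0,-100],[0,0,-100],[0,0,-100],[0,0,-100]],"turn":[[0,0,0],[0,0,0],[0,0,0],[0,0,0],[0,0,0],[0,0,0],[0,0,0],[0,0,0],[0,0,0],[0,0,0],[0,0,0],[0,0,0],[0,0,0],[0,0,0],[0,0,0],[0,0,0]]}'
python3 - <<'E'
from h import *
c=snap('wrist','w5'); s=observe(); print(s['t'],s['wrist_force'],s['ee_pos'])
cv2.imwrite('pics/w5z.png',cv2.resize(cv2.imread('pics/w5.png')[100:300,130:430],None,fx=2.6,fy=2.6))
for p in [(315,200),(323,195),(330,205)]: print(world(c,*p).round(4))
E
```

```text
t: 10.27
ee_pos: [0.4297, -0.0577, 0.1513]
eef_rot: [0.11, 0.994, 0.0, -0.001]
wrist_force: [0.0, 0.2, -0.9]
width: 0.0001
grip_force: 0.0
10.3167 [-0.57827679  0.64751319 -0.488614  ] [ 0.4297038  -0.05771774  0.15123906]
[ 0.4241 -0.0613  0.0622]
[ 0.4214 -0.0538  0.0618]
[ 0.4314 -0.0498  0.062 ]
```

View pics/w5z.png

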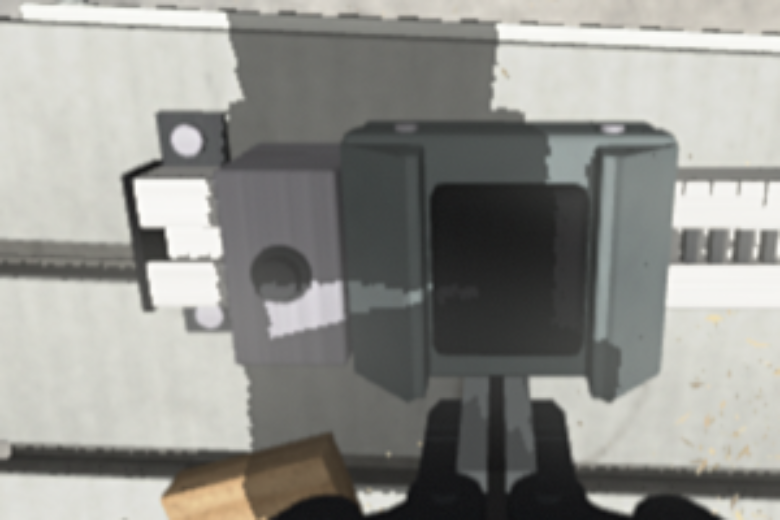

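The carriage sits flush against the stop (crop ~(345,250)). The button is fully up at z = 0.062, so it has locked, and the arm is clear.

```bash
python3 -c "
from workcell import *
print(close_job())"
```

```text
the job is handed in; nothing more can be done
None
```

I pushed the carriage about 140 mm until it rested against the end stop, then lifted straight off; the button came fully up (62 mm), so it should be locked there. The arm is clear and the job was handed in at about 10 s, with no verdict returned.

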